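# Fit the lever on a ball valve and shut it

### The arm

A 6-joint arm with a two-finger parallel gripper is mounted at the origin on the work surface. World frame = base frame: x ahead of the robot, y to its left, z up, the work surface at z = 0. Lengths are in m, angles in rad, forces in N, time in s.
With the tool pointing down it reaches from about 0.325 to 0.9 m from the base axis. Payload 6.1 kg.
Tool frame: the origin (TCP) lies midway between the tips of the shut fingers; the grasp point (between the pads) lies 19 mm behind it; z points along the fingers, y is the line along which they close (so a half turn about z gives the same grasp; the last joint's range is limited). The gripper opens to 85 mm and grips with 20 to 120 N. Pads are 22 mm wide; open, the fingers measure 114 mm over their backs; the gripper's body (76 mm by 85 mm) begins 54 mm behind the grasp point. The pads swing forward as they close: fully open they stand 13 mm farther back than shut.
Start: joints at [1.032, 0.22, 1.526, -0, 1.395, -0.126], TCP at [0.251, 0.572, 0.231] pointing down, gripper open.
Joint ranges: [-2.98, 2.98], [-0.91, 2.08], [0.09, 2.57], [-1.24, 4.39], [0.2, 2.65], [-2.68, 2.68]. Speed limits (rad/s): [2.57, 2.57, 3.01, 3.14, 3.14, 3.14].

### API

Orientations are given as [roll, pitch, yaw] about the fixed x, y, z axes, in that order (R = Rz(yaw) Ry(pitch) Rx(roll)).
In Python, from plant import movep, move_l, set_joints, gripper_to, hold, inverse_kinematics, observe, get_image, get_calibration, Unreachable, job_done gives the robot as it stands. Calls block until the motion is done:
- movep(position, orientation): joint-space move of the TCP to a pose.
- move_l(position, feed=0.15, rotation=None, max_force=None): straight line of the TCP; rotation=None keeps the orientation; feed is the mean speed in m/s. With max_force (N) it stops when the force on the tool has changed by that much, and returns True; else False.
- set_joints(angles): joint-space move.
- gripper_to(opening, f_grip=None): finger opening in m; f_grip is the grip in N (None keeps the last); returns when the fingers have stopped.
- hold(seconds).
- inverse_kinematics(position, orientation): joint angles nearest the present ones, or None.
- observe(): the state.
- get_image(name): name is "scene" or "top" or "wrist"; returns (picture, depth): 420x560x3 uint8, red, green, blue; 420x560 float32, m along the optical axis (not along the pixel's ray), 0 where there is no reading.
- get_calibration(name): a dict with "intrinsics" (3x3 intrinsics, pixels), "world_from_camera" (4x4, takes a point from camera to world coordinates). Camera axes: x right, y down, z forward; pixel columns grow to the right and rows downward; lengths in m; the calibration is good to about 2 mm. A picture is of the moment at which its call begins: read the wrist's pose just before it. get_calibration takes no time and is no camera call; for the wrist camera it gives the pose at the moment of the call.
A pose or a line that the arm cannot do raises Unreachable and nothing moves.
- job_done(): hands the job in; it is judged then, once.
The state is a dict: "time_s": time; "q": joint angles; "joint_velocities": joint speeds; "joint_torque": joint torques, N m; "eef_pos": TCP position; "tcp_rot": TCP orientation; "ft_force": force on the tool from outside, world axes, zero at the start; "torque": the same for the moment, N m; "opening": finger opening in m; "grasp_force": force on a finger pad.
Only numpy, scipy, OpenCV 4.12 (cv2) and the standard library are available. Lean on these libraries where they do the work, as an engineer would, in place of code of your own. Each camera call takes 0.05 s, during which the arm holds its last target. There are 200 camera calls.

### The job

The ball valve on the blue pipe test stand has been left open without its handle. Fit the yellow-gripped lever over the valve's square stem, its arm running the way of the slot in the stem's top (that is, roughly along the pipe, either way round), fully home on the round pad; then swing it clockwise, seen from above, to its stop to shut the valve. Leave the lever in place on the stem and do not disturb the other things on the bench.

Things in the scene. Friction and masses are not known exactly. Their poses are not given: they have to be found in the camera images.
- lever: Loose valve lever, 161 mm long, 0.35 kg (varies), flat on the bench: dark steel hub block with a vertical square bore at one end, arm with yellow grip along +x. Hub, arm and grip share one flat underside. Origin: on the bore axis at the underside (z = 0 on the bench); x along the arm to the yellow end, y across it, z up. Centre of mass about 22 mm from the bore axis along +x.
- lever_hub (a point): Point on the lever's bore axis, at the top of the hub, 26 mm above the underside; axes as the lever's. The hub is 36 mm long (x, from -18 to +18), 34 mm wide (y) and 26 mm tall, with flat sides good to grip across y; its through-bore is 15.4 mm square, sides parallel to x and y.
- lever_grip (a point): Middle of the yellow grip, 102 mm from the bore axis, 6.5 mm above the underside. The grip is 24 mm wide (y), 13 mm thick and reaches from 61 to 143 mm from the bore axis; between hub and grip the bare arm is 20 mm wide, 11 mm thick.
- stem_seat (a point): Centre of the valve's flat round pad (65 mm diameter, 125 mm above the bench) where the stem rises; the lever's origin lies here when it is fully home. z up the stem's axis, x along the dark slot in the stem's top; the axes turn with the stem. When the valve is open x points along the pipe, away from the gauge.
- stem_top (a point): Centre of the stem's top, 22 mm above the pad; axes as stem_seat. The brass stem is 14 mm square, sides parallel to x and y; its top 4 mm taper to 10.4 mm. The dark slot across the top, along x, shows the direction of the valve's bore.
- rig: Fixed pipe test stand: blue base plate 130 x 460 x 10 mm (y from -210 to +250), 42 mm pipe along y with its centre 75 mm above the bench, steel ball valve in the middle, hex cap at -y (ends at 205 mm), tee with an upright gauge (52 mm dial, top at 173 mm) at y = +190. Nothing but stem and gauge rises above the pad. Origin: on the bench under the stem's axis.
- stem (a joint): Turn of the valve stem about its upright axis: 0 = fully open (slot along the pipe), grows clockwise seen from above, 1.571 rad = shut against the end stop (slot across the pipe). It starts between 0 and 0.5, stays where it is left, and needs about 0.35 N m to turn (some 3.5 N at 100 mm from the axis).
- jar: Bystander: closed green glass jar, 76 mm diameter, 115 mm tall, steel lid. Origin: centre of its underside.
- paste: Bystander: white paste jar with yellow label, 62 mm diameter, 95 mm tall, standing in front of the stand towards its gauge end. Origin: centre of its underside.
- wrench: Bystander: steel spanner 180 mm long, 38 mm wide, 8 mm thick, flat on the bench behind the stand. Origin: its middle, x along it.
- brush: Bystander: blue-handled brush 200 mm long, 42 mm wide, 20 mm thick, flat at the right-hand side. Origin: its middle on the bench, x along it.
- tape: Bystander: white roll of tape, 56 mm diameter, 19 mm tall, lying beside the lever's arm. Origin: centre of its underside.
- handwheel: Bystander: small blue valve handwheel, 100 mm diameter, 14 mm tall, lying at the back. Origin: centre of its underside.
- torch: Bystander: black pocket torch 120 mm long, 32 mm thick at its head, lying in front of the stand. Origin: on the bench, about its middle, x along it.
Mind the look-alikes: they are no part of the job. What is shaped like the lever but brown or pink is not meant.

How it is judged:
By the outcome, as a careful person would: the job done as asked, in the order asked, and still so for the second after the job is handed in, with the robot touching nothing.
It also fails if it takes over 64 s, if anything falls off the work surface, if the arm or the gripper's body presses on something with over 40 N, if the wrist force passes 120 N, or if a joint passes its speed limit or range.

## Working session

There is one attempt and no reset: what is moved stays moved. The work goes in short steps, each a Python script; the robot and the scene stay as the last script left them, time stands still between calls to the robot, and variables do not carry over. Pictures are saved under pics/ and viewed, at most 13 in all, crops included, and the job is handed in when it is done.

```bash
ls; mkdir -p pics; cat > h.py <<'E'
import numpy as np, cv2
from plant import *
def snap(n,f):
    c=get_calibration(n); im,d=get_image(n)
    np.savez(f'pics/{f}.npz',im=im,d=d,K=c['intrinsics'],T=c['world_from_camera'])
    cv2.imwrite(f'pics/{f}.png',im[:,:,::-1]); return im,d
def load(f):
    z=np.load(f'pics/{f}.npz'); return z['im'],z['d'],z['K'],z['T']
def cloud(f):
    im,d,K,T=load(f); v,u=np.mgrid[:d.shape[0],:d.shape[1]]
    P=np.stack([(u-K[0,2])/K[0,0]*d,(v-K[1,2])/K[1,1]*d,d],-1)
    P=P@T[:3,:3].T+T[:3,3]; P[d==0]=np.nan; return im,P
def ray(f,u,v,z):
    im,d,K,T=load(f); r=T[:3,:3]@np.array([(u-K[0,2])/K[0,0],(v-K[1,2])/K[1,1],1]); o=T[:3,3]
    return o+r*(z-o[2])/r[2]
E
python3 - <<'E'
from h import *
a=snap('top','top')[0]; b=snap('scene','scene')[0]
print(observe())
E
```

```text
pics
{'time_s': 0.1, 'q': array([ 1.03188776e+00,  2.21140805e-01,  1.52750885e+00,  3.73481885e-06,
        1.39469087e+00, -1.26130043e-01]), 'joint_velocities': array([-1.52037122e-04, -1.12441251e-03, -2.77962902e-03, -4.94009193e-05,
        7.85674527e-04,  8.04614584e-04]), 'joint_torque': array([ 2.17745855e-04, -4.98248506e+01, -3.90543687e+01, -2.48113174e-04,
        5.69180687e-03, -2.40509002e-05]), 'eef_pos': array([0.25045987, 0.57202554, 0.2303062 ]), 'tcp_rot': array([-3.13985913e+00, -2.23521211e-04,  2.72881328e+00]), 'ft_force': array([ 0.12044121,  0.10905707, -0.26317302]), 'torque': array([ 0.00816193, -0.02359515,  0.01661744]), 'grasp_force': 0.0, 'opening': 0.0852833351806709}
```

View pics/top.png

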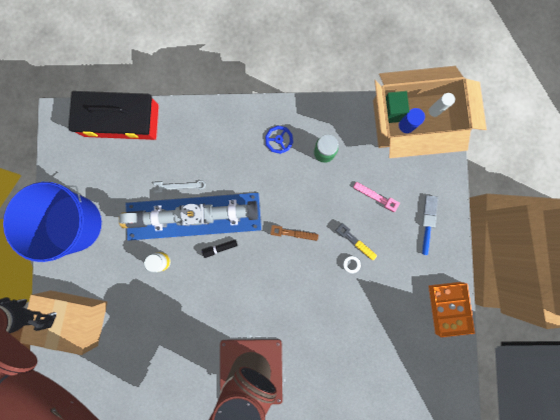

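View pics/scene.png

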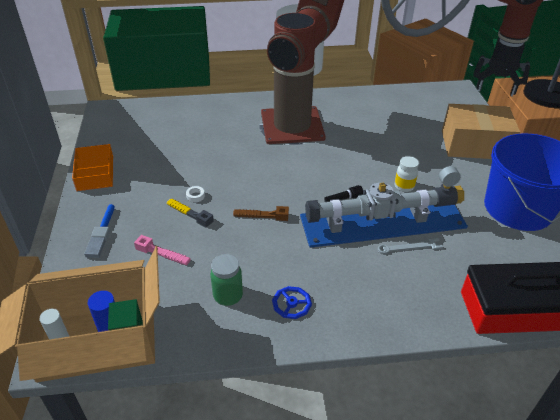

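Candidates for the lever in the top view: yellow/dark at (353,240), brown at (295,233), pink at (376,196). The yellow-gripped one is meant. Its hub is at about (340,228) and its grip at (367,248). The stem is at about (190,214).

```bash
python3 - <<'E'
from h import *
im,P=cloud('top')
hsv=cv2.cvtColor(im,cv2.COLOR_RGB2HSV)
x0,x1,y0,y1=315,395,210,275
m=np.zeros(im.shape[:2],bool); m[210:265,355-30:385]=1
z=P[:,:,2]
yl=m&(hsv[:,:,0]>20)&(hsv[:,:,0]<35)&(hsv[:,:,1]>130)
q=P[yl]; print('yellow',yl.sum(),q.mean(0),np.median(q[:,2]))
hub=m&(z>0.018)&(z<0.035); v,u=np.nonzero(hub); print('hub',hub.sum(),P[hub].mean(0),u.min(),u.max(),v.min(),v.max())
print('bench',np.nanmedian(z[290:310,300:340]))
for uv in [(190,214),(340,228),(367,248)]: print(uv,P[uv[1],uv[0]])
r=np.zeros(im.shape[:2],bool); r[195:235,165:215]=1
st=r&(z>0.135)&(z<0.16); v,u=np.nonzero(st); print('stem',st.sum(),P[st].mean(0),u.mean(),v.mean())
pad=r&(z>0.115)&(z<0.135); print('pad',pad.sum(),(P[pad].min(0)+P[pad].max(0))/2,np.median(z[pad]), np.ptp(P[pad],axis=0))
a=cv2.resize(im[205:275,315:395],(560,490),interpolation=cv2.INTER_CUBIC)
b=cv2.resize(im[190:240,165:215],(490,490)[:2],interpolation=cv2.INTER_CUBIC)
b=cv2.resize(b,(240,490)) if 0 else b
o=np.hstack([cv2.resize(a,(400,350)),cv2.resize(b,(350,350))])
cv2.imwrite('pics/c1.png',o[:,:,::-1])
E
```

```text
yellow 163 [nan nan nan] nan
hub 153 [ 0.43062996 -0.32668384  0.02382451] 335 373 223 264
bench 0.0003754351869377226
(190, 214) [0.51635247 0.16847129 0.15075341]
(340, 228) [ 0.46894199 -0.30678299  0.02194999]
(367, 248) [ 0.40057717 -0.39665484  0.01237536]
stem 25 [0.51977068 0.17259285 0.14642126] 189.0 213.0
pad 312 [0.51972047 0.17402883 0.12347072] 0.12482905283678747 [0.06044289 0.06482103 0.01687015]
```

View pics/c1.png

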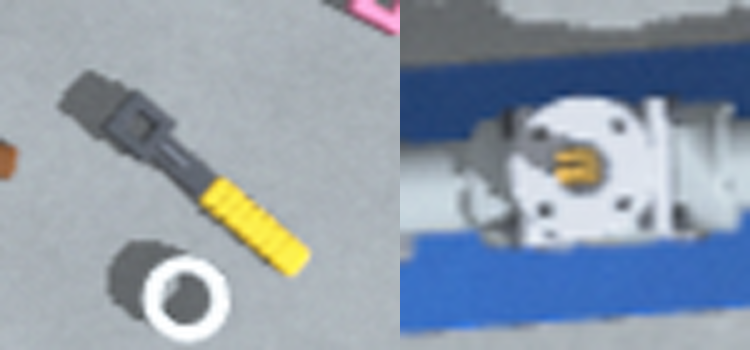

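The close crop confirms the lever: dark hub with a square bore, yellow grip, white tape beside it. In the crop the stem is at about (577,166), with its slot roughly along the pipe. I'll look closer with the wrist camera, first over the lever and then over the stem.

```bash
python3 - <<'E'
from h import *
c=get_calibration('wrist'); o=observe()
print(c['world_from_camera'].round(3),o['tcp_rot'].round(3)); 
R=[np.pi,0]
# yaw options: tool y parallel lever y
ly=np.arctan2(.4006-.4605,-.3967+.316) ; ly=np.deg2rad(-127)
for k in range(-2,3):
    for nm,p,y in [('pick',[.46,-.315,.2],ly+k*np.pi/2),('fit',[.52,.174,.2],-np.pi/2+k*np.pi/2),('end',[.52,.174,.15],-np.pi-.1+k*np.pi/2)]:
        q=inverse_kinematics(p,[np.pi,0,y]); print(k,nm,None if q is None else np.round(q,2))
E
```

```text
[[ 0.402  0.877  0.264  0.183]
 [ 0.916 -0.384 -0.118  0.603]
 [-0.002  0.289 -0.957  0.374]
 [ 0.     0.     0.     1.   ]] [-3.14  -0.     2.729]
-2 pick [-0.74  0.08  1.74  0.    1.32 -0.1 ]
-2 fit [ 0.18  0.06  1.76 -0.    1.32  0.18]
-2 end [ 0.18  0.11  1.81 -0.    1.22  1.85]
-1 pick [-0.74  0.08  1.74  0.    1.32 -1.67]
-1 fit [ 0.18  0.06  1.76  0.    1.32 -1.39]
-1 end [ 0.18  0.11  1.81 -0.    1.22  0.28]
0 pick None
0 fit None
0 end [ 0.18  0.11  1.81  0.    1.22 -1.29]
1 pick [-0.74  0.08  1.74 -0.    1.32  1.47]
1 fit [ 0.18  0.06  1.76 -0.    1.32  1.75]
1 end None
2 pick [-0.74  0.08  1.74  0.    1.32 -0.1 ]
2 fit [ 0.18  0.06  1.76 -0.    1.32  0.18]
2 end [ 0.18  0.11  1.81 -0.    1.22  1.85]
```

```bash
python3 - <<'E'
from h import *
movep([.52,.174,.24],[np.pi,0,np.pi/2]); hold(.3)
a=snap('wrist','w_stem')[0]
movep([.46,-.315,.14],[np.pi,0,np.deg2rad(53)]); hold(.3)
b=snap('wrist','w_lever')[0]
cv2.imwrite('pics/w2.png',np.hstack([cv2.resize(a,(400,300)),cv2.resize(b,(400,300))])[:,:,::-1]); print(observe()['time_s'],observe()['eef_pos'])
E
```

```text
4.375 [ 0.46027295 -0.31463218  0.14008621]
```

View pics/w2.png

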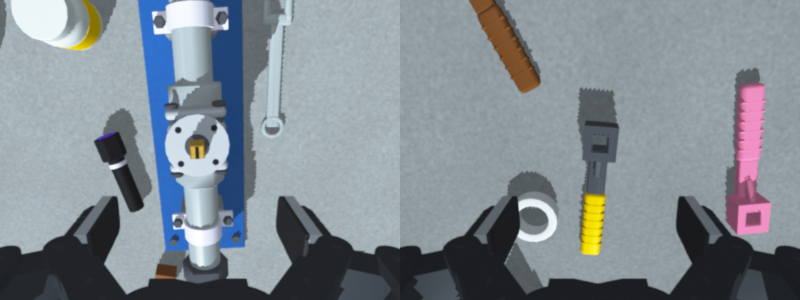

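The left frame shows the stem at about (197,149), its slot tilted slightly from the pipe. The right frame shows the yellow lever with its hub at about (600,142), the bore visible. Next I'll measure both and crop in.

```bash
cat > m.py <<'E'
from h import *
def rect(P,m):
    m=cv2.morphologyEx(m.astype(np.uint8),cv2.MORPH_OPEN,np.ones((3,3))); n,l,s,_=cv2.connectedComponentsWithStats(m)
    k=1+np.argmax(s[1:,4]); q=P[l==k]; return cv2.minAreaRect(q[:,:2].astype(np.float32)*1000),np.median(q[:,2]),len(q)
E
python3 - <<'E'
from m import *
im,P=cloud('w_lever'); z=P[:,:,2]
hsv=cv2.cvtColor(im,cv2.COLOR_RGB2HSV)
box=np.zeros(z.shape,bool); box[150:250,220:340]=1
print('hub top',rect(P,box&(z>.0225)&(z<.032)))
box[:]=0; box[150:370,220:320]=1
m=box&(hsv[:,:,0]>20)&(hsv[:,:,0]<35)&(hsv[:,:,1]>130)&(z>.009); print('grip',rect(P,m))
im2,P2=cloud('w_stem'); z=P2[:,:,2]
box[:]=0; box[150:270,210:340]=1
print('stemtop',rect(P2,box&(z>.1435)&(z<.152)))
print('stem',rect(P2,box&(z>.135)&(z<.152)))
print('pad',rect(P2,box&(z>.12)&(z<.13)))
hs=cv2.cvtColor(im2,cv2.COLOR_RGB2HSV)
a=cv2.resize(im2[185:235,245:305],None,fx=7,fy=7,interpolation=cv2.INTER_CUBIC)
b=cv2.resize(im[160:240,250:310],(262,350),interpolation=cv2.INTER_CUBIC)
cv2.imwrite('pics/c2.png',np.hstack([a,b])[:,:,::-1])
E
```

```text
hub top (((461.7178955078125, -314.7583923339844), (41.06480407714844, 33.95903778076172), 48.23857879638672), np.float64(0.027482506834163645), 2018)
grip (((395.0485534667969, -389.11602783203125), (80.89384460449219, 23.837982177734375), 48.32427978515625), np.float64(0.014380195423082442), 2369)
stemtop (((519.136474609375, 175.85125732421875), (13.972900390625, 13.843971252441406), 2.0340487957000732), np.float64(0.1481904669134756), 426)
stem (((519.1325073242188, 175.96180725097656), (13.972900390625, 14.065220832824707), 2.0340487957000732), np.float64(0.14791693222249655), 487)
pad (((519.18505859375, 175.76861572265625), (64.23192596435547, 64.1606674194336), 82.38511657714844), np.float64(0.12657280150172234), 5657)
```

View pics/c2.png

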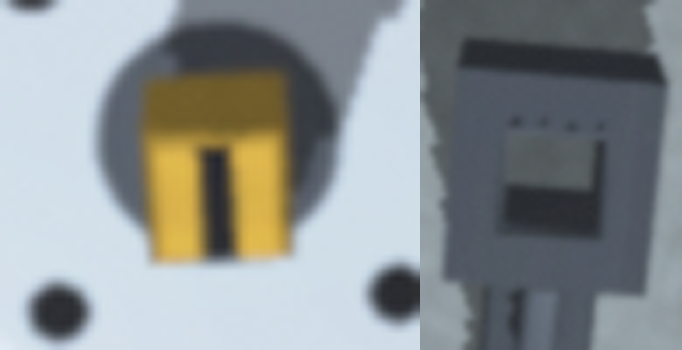

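```bash
python3 - <<'E'
from m import *
a=ray('w_stem',275.3,206.4,.1475);b=ray('w_stem',276.7,221.4,.1475); d=b-a; print('slot',np.degrees(np.arctan2(d[1],d[0])),a,b)
im,P=cloud('top'); hs=cv2.cvtColor(im,cv2.COLOR_RGB2HSV); z=P[:,:,2]
m=(hs[:,:,0]>100)&(hs[:,:,0]<125)&(hs[:,:,1]>120)&(z<.02); m[:,:110]=0; m[:,275:]=0; m[:185]=0;m[250:]=0
v,u=np.nonzero(m); print(cv2.minAreaRect(P[m][:,:2].astype(np.float32)*1000))
im,P=cloud('w_stem'); z=P[:,:,2]; 
m=(z>.085)&(z<.1); m[:,:220]=0; m[:,340:]=0; q=P[m&(abs(P[:,:,0]-.52)<.05)]; c=q[:,:2]-q[:,:2].mean(0); w=np.linalg.svd(c,full_matrices=False)[2][0]; print('pipe',np.degrees(np.arctan2(w[1],w[0])))
# pick
gripper_to(.065,60)
yaw=np.deg2rad(48.3)
movep([.4632,-.3129,.06],[np.pi,0,yaw])
f=move_l([.4632,-.3129,.002],feed=.06,max_force=8); o=observe(); print(f,o['eef_pos'])
gripper_to(.02,60); o=observe(); print(o['opening'],o['grasp_force'],o['time_s'])
move_l([.4632,-.3129,.26],feed=.15); hold(.2); o=observe(); print(o['opening'],o['grasp_force'],o['ft_force'],o['torque'])
x=snap('wrist','w_held')[0]
E
```

```text
slot -84.93658838103029 [0.5190852  0.18031666 0.1475    ] [0.52000588 0.16992575 0.1475    ]
((518.5472412109375, 192.962158203125), (129.09402465820312, 457.3292236328125), 3.4957385063171387)
pipe -86.59390895690545
False [ 0.46351145 -0.31316774  0.00239557]
0.032748903266402715 61.2093311548233 6.6333
0.03281377188222522 60.21285742521286 [ 0.11143435 -0.39473332 -3.869379  ] [ 0.03979658 -0.11066451  0.00961934]
```

View pics/w_held.png

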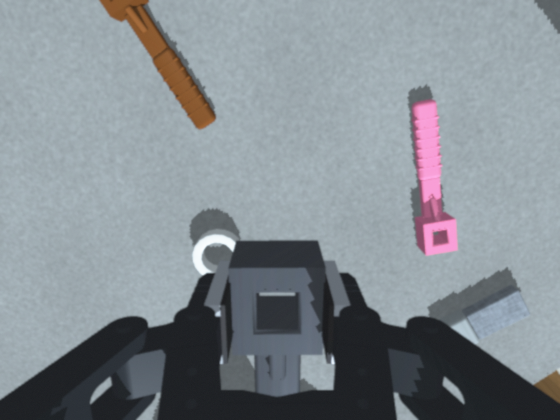

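The lever is held, and its bore is visible with corners at about (256,293), (298,293), (299,332) and (255,332). I'll measure the bore in the tool frame with the same camera I used for the stem, so the calibration bias cancels.

```bash
python3 - <<'E'
from m import *
from scipy.spatial.transform import Rotation as Ro
im,P=cloud('w_held'); o=observe(); p=o['eef_pos']; R=Ro.from_euler('xyz',o['tcp_rot']).as_matrix()
L=(P-p)@R   # tool frame
print('hub depth tool z',np.nanmedian(L[270:345,235:250,2]),np.nanmedian(L[270:345,305:318,2]))
for uv in [(240,350),(315,350),(240,275),(315,275)]: print(uv,L[uv[1],uv[0]].round(4))
cs=[(256.5,293),(298.5,293),(299.5,332.5),(255,332.5)]
zt=np.nanmedian(P[270:345,235:250,2]); q=np.array([(ray('w_held',*c,zt)-p)@R for c in cs]); print(q.round(4),q.mean(0).round(4))
# sharpen corners crop
cv2.imwrite('pics/c3.png',cv2.resize(im[230:370,220:340],None,fx=4,fy=4,interpolation=cv2.INTER_CUBIC)[:,:,::-1])
np.save('bore.npy',q.mean(0))
E
```

```text
hub depth tool z -0.024658700867020378 -0.024578010967750606
(240, 350) [-0.0157 -0.0146 -0.0249]
(315, 350) [-0.0157  0.0135 -0.0248]
(240, 275) [ 0.0152 -0.0137 -0.0248]
(315, 275) [ 0.0154  0.0125 -0.0252]
[[ 0.0081 -0.008  -0.0247]
 [ 0.0081  0.0069 -0.0247]
 [-0.0082  0.0076 -0.0247]
 [-0.0083 -0.0088 -0.0247]] [-0.0001 -0.0006 -0.0247]
```

View pics/c3.png

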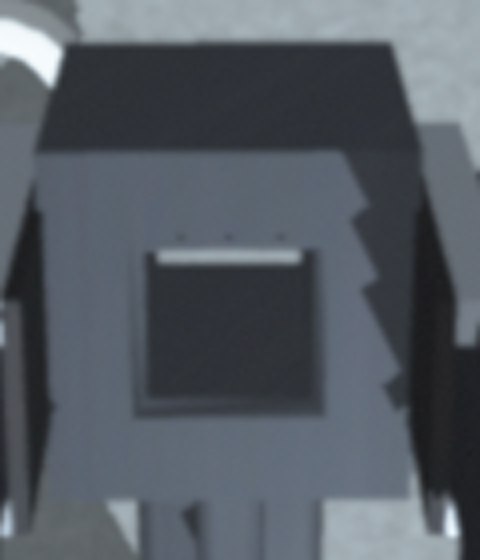

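```bash
python3 - <<'E'
from m import *
yaw=np.deg2rad(92.7)
p=np.array([.5197,.1760,.21])
movep(p,[np.pi,0,yaw]); move_l([p[0],p[1],.158],feed=.08); hold(.2)
o=observe(); f0=o['ft_force']; print(o['eef_pos'],f0)
f=move_l([p[0],p[1],.1270],feed=.03,max_force=10); hold(.2); o=observe(); print(f,o['eef_pos'],o['ft_force']-f0,o['torque'],o['opening'],o['time_s'])
x=snap('wrist','w_fit')[0]
E
```

```text
[0.52020667 0.17613751 0.15878246] [-0.40884424 -0.23172641 -4.42403715]
True [0.51937021 0.17597079 0.1277804 ] [ 0.21983263  0.41762055 10.05291054] [ 0.01520436 -0.07058125  0.00892096] 0.03316544252650939 12.7083
```

View pics/w_fit.png

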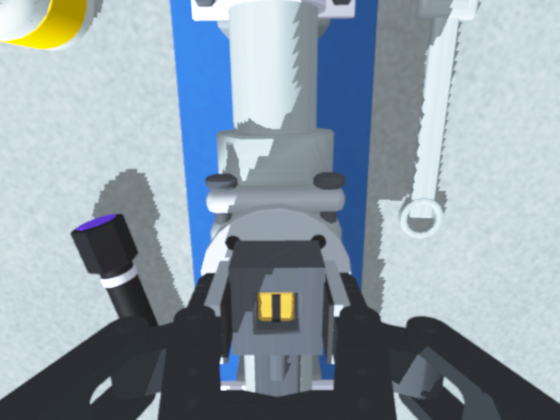

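The lever is home: TCP at 0.1278 m against 0.1274 m expected, and the stem with its slot shows inside the bore at (277,306). Now I'll turn it clockwise in steps and watch the torque for the stop.

```bash
python3 - <<'E'
from m import *
o=observe(); p=np.array([o['eef_pos'][0],o['eef_pos'][1],.1276])
for y in list(range(80,5,-15))+[8,4,2,0,-2,-3,-4,-5,-6,-7,-8]:
    movep(p,[np.pi,0,np.deg2rad(y)]); hold(.1); o=observe()
    print(y,np.degrees(o['tcp_rot'][2]).round(1),o['torque'].round(2),o['ft_force'].round(1),o['eef_pos'].round(4),round(o['time_s'],1))
    if abs(o['torque'][2])>1.3: break
snap('wrist','w_turn')
E
```

```text
80 80.2 [-0.7   0.29  0.1 ] [-2.7 -5.   2.8] [0.5194 0.1754 0.1278] 13.2
65 65.1 [-0.81  0.14  0.04] [-0.4 -4.9  1.4] [0.5197 0.1754 0.1278] 13.6
50 50.1 [-0.79 -0.02  0.08] [ 0.1 -4.7  1.6] [0.52   0.1752 0.1278] 14.1
35 35.1 [-0.94 -0.2   0.04] [ 0.3 -6.7  0.4] [0.5202 0.175  0.1278] 14.6
20 20.1 [-1.2  -0.34  0.06] [ 2.1 -7.8 -0.5] [0.5204 0.1747 0.1278] 15.0
8 8.1 [-1.3  -0.31  0.06] [ 2.5 -8.4 -0.1] [0.5205 0.1744 0.1278] 15.4
4 4.1 [-1.38 -0.19  0.16] [ 2.5 -8.4 -0.3] [0.5205 0.1743 0.1278] 15.8
2 2.2 [-1.43 -0.29  0.23] [ 1.4 -7.4 -0.4] [0.5205 0.1743 0.1278] 16.1
0 0.1 [-1.4  -0.2   0.28] [ 1.5 -8.2 -1. ] [0.5205 0.1742 0.1278] 16.5
-2 -1.9 [-1.46 -0.26  0.25] [ 2.1 -9.9 -0.3] [0.5205 0.1742 0.1278] 16.8
-3 -2.8 [-1.52 -0.23  0.31] [  1.6 -10.2   0.4] [0.5204 0.1741 0.1278] 17.2
-4 -3.8 [-1.54 -0.2   0.32] [ 2.4 -9.   0.1] [0.5205 0.1741 0.1278] 17.5
-5 -4.8 [-1.54 -0.29  0.32] [  2.4 -10.1   1.2] [0.5204 0.1741 0.1278] 17.9
-6 -5.8 [-1.6  -0.23  0.34] [ 0.8 -8.7  0.1] [0.5204 0.1741 0.1278] 18.2
-7 -6.8 [-1.56 -0.23  0.4 ] [ 1.5 -9.4 -0.5] [0.5204 0.1741 0.1278] 18.6
-8 -7.8 [-1.56 -0.23  0.53] [ 2.3 -9.6 -0.9] [0.5204 0.174  0.1278] 18.9
```

View pics/w_turn.png

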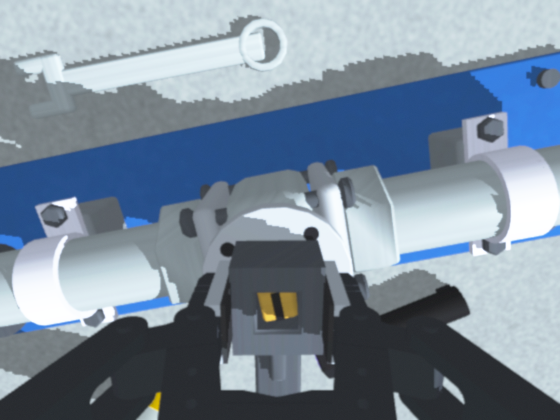

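```bash
python3 - <<'E'
from m import *
im,P=cloud('w_turn')
cv2.imwrite('pics/c4.png',cv2.resize(im[270:350,230:330],None,fx=7,fy=7,interpolation=cv2.INTER_CUBIC)[:,:,::-1])
z=P[:,:,2]; print(np.nanmedian(z[300:312,262:270]))
hs=cv2.cvtColor(im,cv2.COLOR_RGB2HSV); m=(hs[:,:,1]>120)&(abs(hs[:,:,0].astype(int)-22)<9); m[:270]=0;m[350:]=0;m[:,:230]=0;m[:,330:]=0
print(rect(P,m))
E
```

```text
0.1486305602701864
(((519.84619140625, 171.1227569580078), (11.909564018249512, 4.108466148376465), 33.060604095458984), np.float64(nan), 361)
```

View pics/c4.png

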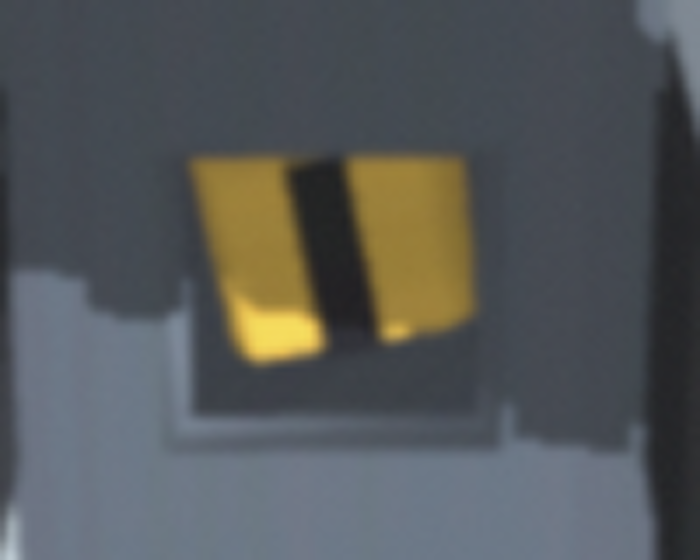

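```bash
python3 - <<'E'
from m import *
def ang(a,b,z=.1485):
    d=ray('w_turn',*b,z)-ray('w_turn',*a,z); return np.degrees(np.arctan2(d[1],d[0]))
c=lambda x,y:(230+x/7-.4,270+y/7-.4)
print('slot',ang(c(318,160),c(352,335)),'brass left',ang(c(192,165),c(243,355)),'bottom',ang(c(255,360),c(475,318)))
im,P=cloud('w_turn'); z=P[:,:,2]
print(observe()['tcp_rot'])
im2,P2=cloud('w_stem')
m=(P2[:,:,2]>.0895)&(P2[:,:,2]<.101)&(abs(P2[:,:,0]-.519)<.03); q=P2[m]; print(np.ptp(q,axis=0))
for lo,hi in [(.1,.135),(.215,.26)]:
    s=q[(q[:,1]>lo)&(q[:,1]<hi)]; print(lo,len(s),np.median(s,axis=0))
E
```

```text
slot -178.09911457555722 brass left -175.2267190935099 bottom -85.62413161725229
[ 3.13847737e+00 -2.34309120e-03 -1.36420874e-01]
[0.05978447 0.33724811 0.01149745]
0.1 782 [0.52357603 0.1098123  0.09612995]
0.215 2035 [0.5150109  0.24385705 0.09583743]
```

```bash
python3 - <<'E'
from m import *
o=observe(); p=np.array([.5200,.1750,.1276])
for y in range(-9,-16,-1):
    movep(p,[np.pi,0,np.deg2rad(y)]); hold(.15); o=observe()
    print(y,np.degrees(o['tcp_rot'][2]).round(1),o['torque'].round(2),o['ft_force'].round(1),o['eef_pos'].round(4),o['opening'],round(o['time_s'],1))
    if abs(o['torque'][2])>1.6: break
im,d=snap('wrist','w_turn2')
cv2.imwrite('pics/c5.png',cv2.resize(im[260:360,220:340],None,fx=6,fy=6,interpolation=cv2.INTER_CUBIC)[:,:,::-1])
E
```

```text
-9 -8.8 [-1.09  0.14  0.7 ] [-1.3 -6.1  1.5] [0.5204 0.174  0.1278] 0.03289343291226104 19.4
-10 -9.8 [-1.09  0.14  0.69] [ 0.2 -7.1  1.5] [0.5204 0.1739 0.1278] 0.03274462501423611 19.8
-11 -10.8 [-1.11  0.13  0.92] [-1.  -5.8  0.5] [0.5205 0.1739 0.1278] 0.03290577982985586 20.2
-12 -11.8 [-1.12  0.13  0.91] [-1.  -7.   0.8] [0.5204 0.1739 0.1278] 0.03284730583779434 20.6
-13 -12.7 [-1.05  0.14  1.14] [-0.3 -6.4  1.7] [0.5204 0.1739 0.1278] 0.03226305553912391 21.0
-14 -13.8 [-1.18  0.15  0.83] [-0.6 -6.5  1.8] [0.5204 0.1739 0.1278] 0.03270042089182754 21.4
-15 -14.7 [-1.12  0.11  1.07] [-1.5 -7.2  1.2] [0.5204 0.1739 0.1278] 0.03303305290774272 21.8
```

View pics/c5.png

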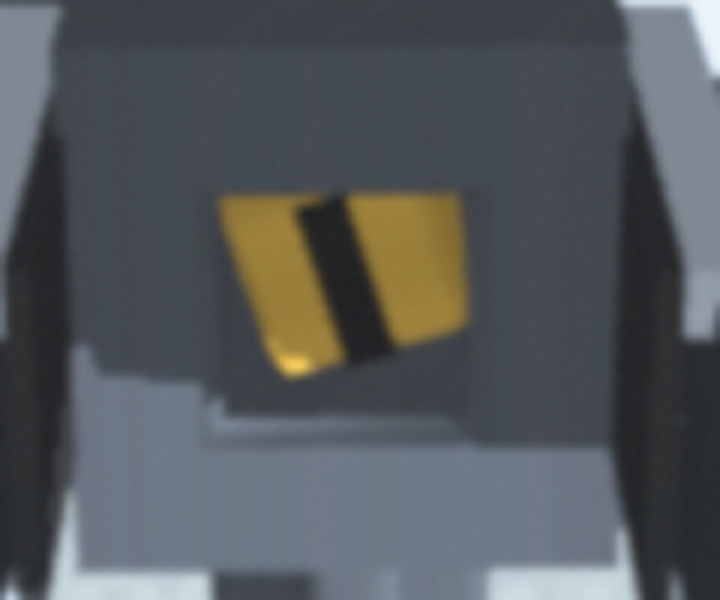

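```bash
python3 - <<'E'
from m import *
def ang(a,b,z=.1485):
    d=ray('w_turn2',*b,z)-ray('w_turn2',*a,z); return np.degrees(np.arctan2(d[1],d[0]))
c=lambda x,y:(220+x/6-.4,260+y/6-.4)
print('slot',ang(c(322,205),c(370,357)),'left',ang(c(222,205),c(278,370)),'bottom',ang(c(290,375),c(465,328)))
p=observe()['eef_pos']; p[2]=.1278
movep(p,[np.pi,0,np.deg2rad(-9)]); hold(.1); print(observe()['torque'])
gripper_to(.055); hold(.2); print(observe()['ft_force'],observe()['opening'])
move_l([p[0],p[1],.24],feed=.1)
movep([p[0],p[1],.25],[np.pi,0,np.deg2rad(4)]); hold(.3)
im,d=snap('wrist','w_end'); print(observe()['time_s'])
im,P=cloud('w_end'); z=P[:,:,2]
near=(abs(P[:,:,0]-.519)<.03)&(abs(P[:,:,1]-.175)<.03)
print('hub',rect(P,near&(z>.149)&(z<.158)))
hs=cv2.cvtColor(im,cv2.COLOR_RGB2HSV); m=(hs[:,:,1]>130)&(abs(hs[:,:,0].astype(int)-27)<8)&(z>.128)&(z<.145); print('grip',rect(P,m))
cv2.imwrite('pics/c6.png',cv2.resize(im[120:420,130:430],(600,600),interpolation=cv2.INTER_CUBIC)[:,:,::-1])
E
```

```text
slot -179.20983490212842 left -178.7793141948609 bottom -87.72598317953118
[-0.52187968  0.14181268  0.83760917]
[-1.12281487 -1.55884049  0.09743706] 0.05530192802925626
24.6833
hub (((518.29638671875, 175.951171875), (34.000518798828125, 38.382999420166016), 83.49785614013672), np.float64(0.15259606037736773), 2173)
grip (((418.3692626953125, 186.93203735351562), (23.609264373779297, 79.4862289428711), 83.46927642822266), np.float64(0.1394935951029452), 2546)
```

View pics/c6.png

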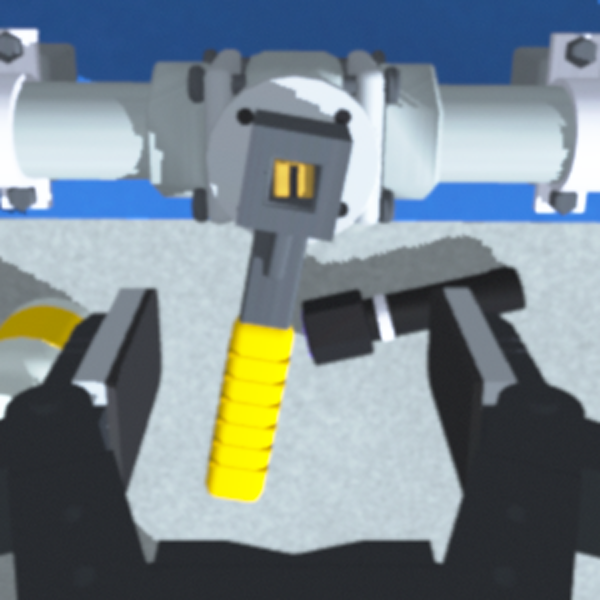

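The slot now lies across the pipe. The hub is flat on the pad: top at 0.1526 m, with the usual +1.5 mm camera bias. The stop was felt at about 1.1 N m, well above the stem's 0.35 N m, and the gripper is clear, so I'm handing in.

```bash
python3 -c "
from plant import *
print(job_done(), observe()['time_s'])"
```

```text
the job is handed in; nothing more can be done
the job is handed in; nothing more can be done
```

The yellow lever is on the stem, fully home on the pad, and turned clockwise to its stop, so the valve is shut; I released it and handed the job in, with no bystanders seen disturbed.

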